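# Lay the slide box flat and push it home

## Robot

A 6-joint arm with a two-finger parallel gripper is mounted at the origin on the work surface. World frame = base frame: x ahead of the robot, y to its left, z up, the work surface at z = 0. Lengths are in m, angles in rad, forces in N, time in s.
With the tool pointing down it reaches from about 0.425 to 0.95 m from the base axis. Payload 3.5 kg.
Tool frame: the origin (TCP) lies at the very end of the fingers, on their centre line; the grasp point (between the pads) lies 19 mm behind it (ctrl.grip_point_offset is the distance from the TCP to the grasp point, in m); z points along the fingers, y is the line along which they close (so a half turn about z gives the same grasp; the last joint's range is limited). The gripper opens to 85 mm and grips with 20 to 120 N. Pads are 22 mm wide; open, the fingers measure 114 mm over their backs; the gripper's body (76 mm by 85 mm) begins 54 mm behind the grasp point. The pads swing forward as they close: fully open they stand 13 mm farther back than shut.
Start: joints at [-1.419, 0.286, 1.577, -0, 1.279, -0.15], TCP at [0.201, -0.644, 0.201] pointing down, gripper open.
Joint ranges: [-2.77, 2.77], [-0.9, 2.22], [0.21, 2.48], [-1.53, 4.67], [0.24, 2.81], [-2.84, 2.84]. Speed limits (rad/s): [2.79, 2.79, 3.14, 3.14, 3.14, 3.14].

## Interface

Orientations are given as a unit quaternion [x, y, z, w].
In Python, from plant import telemetry, vision, ctrl gives the robot as it stands.
- The arm moves only by the tool arm_command, never from a script. Its argument "series" is one flat list of numbers, 7 for each row, row after row: the shift along the tool's x, y, z in cm, then the turn, a rotation vector about the tool's x, y, z in degrees, then the closure, from 0 (fully open) to 1 (shut). A call has 1 to 10 rows; each row is the pose to reach, as a shift and turn from the pose commanded when the call began, along the tool's axes at that moment; what a row does not reach only later rows make up. A row lasts 1/12 s, in which the tool goes at most 41.7 mm and 7.16 degrees, less where a joint would pass 70% of its speed; a pose out of reach is approached as far as the arm can. A call with a gripper value outside its range is refused whole. The fingers move at their own pace and stop on an object; "force" is the grip in N (left out, the last holds). Time passes only in rows, so rows that repeat a pose let the fingers close. It gives the time, the measured TCP pose, the force, the opening and the grip force at its end, in the units of the state.
- telemetry.get_state(): the state, without advancing time (a new reading comes with each control period).
- vision.read_camera(name): name is "scene" or "top"; returns a dict with "color" (400x640x3 uint8, blue, green, red), "K" (3x3 intrinsics, pixels), "rvec" (rotation vector, rad) and "tvec" (3), from world to camera coordinates, as OpenCV has them. Camera axes: x right, y down, z forward; pixel columns grow to the right and rows downward; lengths in m; the calibration is good to about 2 mm. A picture is of the moment at which its call begins. There is no depth.
- ctrl.sign_off(): hands the job in; it is judged then, once.
The state is a dict: "time": time; "qpos": joint angles; "dq": joint speeds; "joint_efforts": joint torques, N m; "eef_pos": TCP position; "tcp_rot": TCP orientation; "contact_force": force on the tool from outside, world axes, zero at the start; "wrist_torque": the same for the moment, N m; "opening": opening from 0.0 (shut) to 1.0 (fully open); "finger_force": force on a finger pad.
Only numpy, scipy, OpenCV 4.12 (cv2) and the standard library are available. Lean on these libraries where they do the work, as an engineer would, in place of code of your own. Each camera call takes 0.05 s, during which the arm holds its last target. There are 200 camera calls.

## Task

The tall slide box on the tray was left standing on its end, but its fresh slides must lie flat. With the fingertips, tip it over away from you so that it lies on the tray with its lid up and its top end towards the rail, then push it along the tray until that end sits square and flush against the rail. Only push: do not lift the box, leave the short slide box standing where it is, and disturb nothing else.

Things in the scene. Friction and masses are not known exactly. Their poses are not given: they have to be found in the camera images.
- tray: fixed grey tray, 280 (x, from -150 to +130) x 360 (y) x 10 mm, dark rubber on top, turned by up to 0.25 rad; origin at its underside on the bench, z up, x away from the robot towards the rail. The boxes rest on its top, 10 mm above the origin
- rail_face (a point): middle of the near face of the straight steel rail along the tray's far side, at tray-top height (110, 0, 10 mm in the tray). The rail runs along the tray's y, is 14 mm thick and stands 18 mm above the tray top
- tall_box: loose grey plastic slide box, 0.25 to 0.5 kg, 150 mm long, 90 wide, 36 thick, standing on end in the left or right half of the tray, within 0.12 rad of square to it. Origin at the centre of the end it stands on; z along its length (up at the start), y along its width, x through its thickness, away from the robot. The lid is the half towards the robot (-x face, with a blank paper label)
- box_foot_edge (a point): middle of the tall box's far foot edge (18, 0, 0 mm in the box). Pushed near its top along its +x, the box tips about this edge, which stays on the tray, goes over by itself once leaning about 14 degrees, and then lies lid up, 36 mm high, its top end some 30 to 60 mm short of the rail. Sliding it takes up to about 10 N
- box_lid (a point): centre of the tall box's lid face (-18, 0, 75 mm in the box); on top, 46 mm above the bench, once the box lies properly
- box_corner_l (a point): middle of the left edge of the tall box's top end (0, +45, 150 mm in the box)
- box_corner_r (a point): middle of the right edge of the tall box's top end (0, -45, 150 mm in the box)
- short_box: loose grey plastic slide box of the same make, only 95 mm long, 90 mm wide and 36 mm thick, standing on end in the other half of the tray, 190 mm from the tall one centre to centre, give or take 15 mm; to be left standing. Origin at the centre of the end it stands on, z up, x through its thickness
- oil_bottle: small amber dropper bottle with black cap, 24 mm across, 60 mm high, standing on the tray between the lanes of the two boxes, near the rail; loose, leave alone; origin at the centre of its underside
- stain_bottle: amber bottle with white cap, 56 mm across, 120 mm high, right of the tray; loose, leave alone; origin at the centre of its underside
- beaker: white open beaker, 70 mm across, 85 mm high, left of the tray; loose, leave alone; origin at the centre of its underside
- jar: clear jar, 60 mm across, 65 mm high, beyond the tray; loose, leave alone; origin at the centre of its underside
- brush: small brush lying on the bench right of the tray, 160 mm long (origin under its middle); loose, leave alone
- dish: closed flat round dish, 90 mm across, 16 mm high, left of the tray; loose, leave alone; origin at the centre of its underside
Mind the look-alikes: they are no part of the job. Leave any turquoise look-alike of the short_box alone.

How it is judged:
At the end, for the whole second after the job is handed in: The tall box lies flat on the tray (within 0.06 rad), lid up, at rest, both corners of its top end within 5 mm of the rail's near face and its middle within 150 mm of the tray's centre line; the short box still stands upright within 12 mm of where it was (angle between tall_box's own x axis and vertical above 3.08 rad and height (world z) of box_lid between 0.04 and 0.052 m and x of box_corner_l in the frame of tray between 0.105 and 0.113 m and x of box_corner_r in the frame of tray between 0.105 and 0.113 m and y of box_lid in the frame of tray between -0.15 and 0.15 m and linear speed of tall_box below 0.01 m/s and angle between short_box's own z axis and vertical below 0.06 rad and distance of short_box from where it was at the start of the episode below 0.012 m); the robot touches nothing.
It fails at once if the tall box is lifted, or goes over the wrong way: its far foot edge rises more than 18 mm above the tray (height (world z) of box_foot_edge above 0.028 m).
It fails at once if the short box is moved by more than 12 mm or tipped (distance of short_box from where it was at the start of the episode above 0.012 m or angle between short_box's own z axis and vertical above 0.2 rad).
It fails at once if a bystander (dropper bottle, bottle, jar, beaker, brush, dish) is moved by more than 15 mm (distance of any of oil_bottle, stain_bottle, beaker, jar, brush, dish from where it was at the start of the episode above 0.015 m).
It also fails if it takes over 43 s, if anything falls off the work surface, if the arm or the gripper's body presses on something with over 40 N, if the wrist force passes 120 N, or if a joint passes its speed limit or range.

## Working session

There is one attempt and no reset: what is moved stays moved. The work goes in short steps, Python scripts to look and compute and a tool call to move; the robot and the scene stay as the last step left them, time stands still between calls to the robot, and variables do not carry over. Pictures are saved under pics/ and viewed, at most 10 in all, crops included, and the job is handed in when it is done.

Besides the shell and the picture viewer there is one more tool, called after "Emit:" as name(argument=value, ...) on one line, values as JSON. arm_command: Moves the arm, as the interface text tells. Its arguments: {"type":"object","properties":{"series":{"type":"array","items":{"type":"number"}},"force":{"type":"number"}},"required":["series"]}

```bash
mkdir -p pics; cat > h.py <<'E'
import numpy as np, cv2
from plant import telemetry, vision, ctrl
from scipy.spatial.transform import Rotation as R
def cam(n,save=None):
    c=vision.read_camera(n)
    if save: cv2.imwrite('pics/'+save,c['color'])
    return c
def cast(c,uv,z):
    uv=np.array(uv,float).reshape(-1,1,2)
    n=cv2.undistortPoints(uv,np.array(c['K'],float),None).reshape(-1,2)
    M=R.from_rotvec(np.ravel(c['rvec'])).as_matrix(); t=np.ravel(c['tvec'])
    o=-M.T@t; d=np.c_[n,np.ones(len(n))]@M
    return o+d*((z-o[2])/d[:,2])[:,None]
def proj(c,P):
    return cv2.projectPoints(np.array(P,float).reshape(-1,1,3),np.ravel(c['rvec']),np.ravel(c['tvec']),np.array(c['K'],float),None)[0].reshape(-1,2)
E
python3 - <<'E'
from h import *
for n in('scene','top'):
    c=cam(n,n+'0.png'); M=R.from_rotvec(np.ravel(c['rvec'])).as_matrix()
    print(n,-M.T@np.ravel(c['tvec']),M[2])
s=telemetry.get_state();print(s['eef_pos'],s['tcp_rot'],s['time'],s['opening'])
E
```

```text
scene [0.96564537 0.64847819 0.70896349] [-0.42006257 -0.65331146 -0.62986632]
top [0.41944755 0.00950849 1.12634718] [ 0.1564377   0.02300066 -0.98741998]
[ 0.20055926 -0.64385214  0.20017891] [ 9.88636044e-01  1.50325243e-01 -4.72616606e-06 -1.04599522e-03] 0.1 0.9992885971168288
```

View pics/scene0.png

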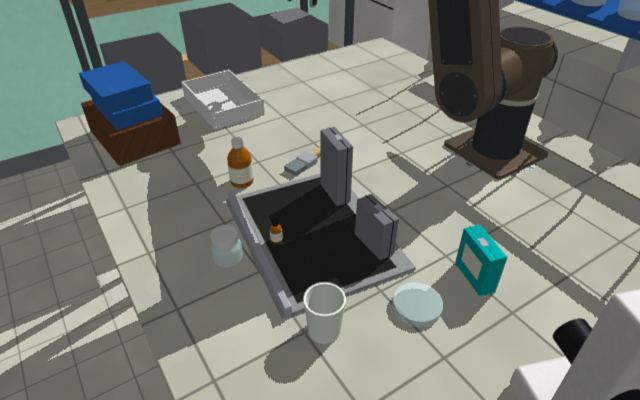

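View pics/top0.png

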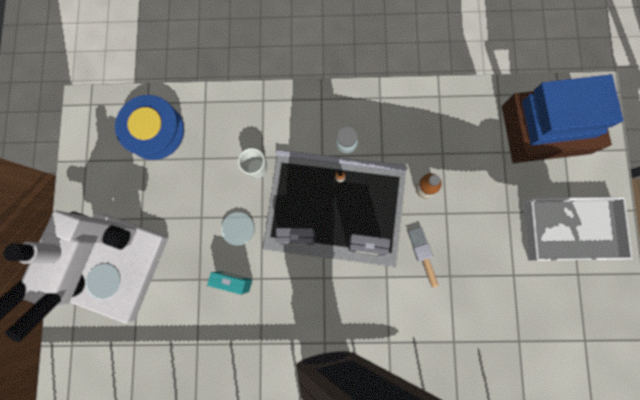

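The scene shows the tall box in the right half (about 336,165) and the short one left of it (376,228). In the top view the tall box is at (370,243), the short box at (295,236), the dropper at (340,176), and the rail is the upper edge running from (280,150) to (405,168).

```bash
python3 - <<'E'
import cv2
i=cv2.imread('pics/top0.png')[137:279,255:445]
cv2.imwrite('pics/top0c.png',cv2.resize(i,None,fx=4,fy=4,interpolation=cv2.INTER_CUBIC))
i=cv2.imread('pics/scene0.png')[115:315,220:425]
cv2.imwrite('pics/scene0c.png',cv2.resize(i,None,fx=3,fy=3,interpolation=cv2.INTER_CUBIC)[:600])
E
```

```text
(no output)
```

View pics/top0c.png

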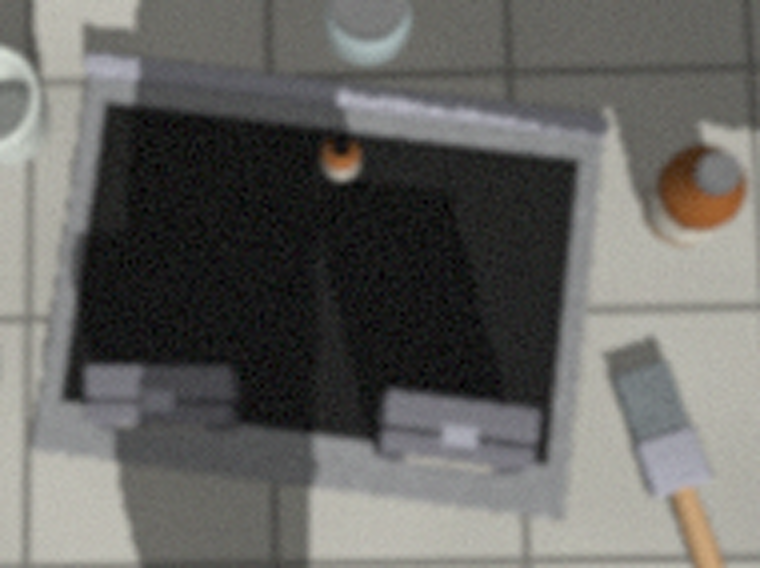

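View pics/scene0c.png

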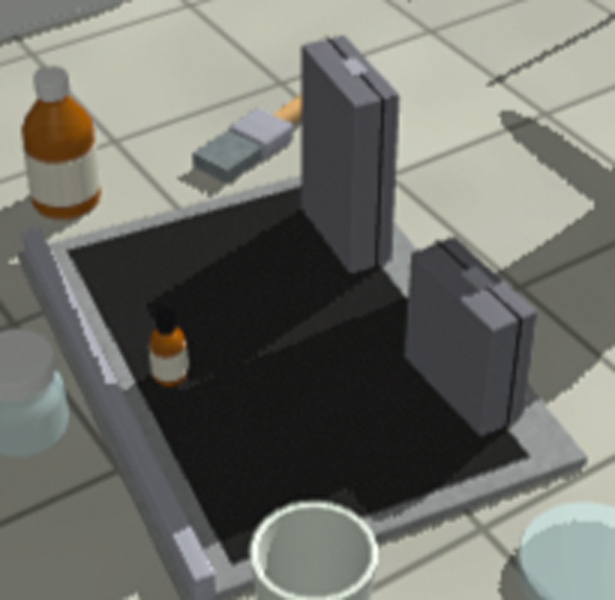

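Top crop: tall-box top corners are at about (385,388), (542,408), (535,470), (380,450). The tray's near corners are at (37,448) and (560,517), and the rail top's near edge runs from (138,83) to (597,133).

```bash
python3 - <<'E'
from h import *
c=cam('top');s=cam('scene')
f=lambda L:[[255+(u+.5)/4-.5,137+(v+.5)/4-.5] for u,v in L]
g=lambda L:[[220+(u+.5)/3-.5,115+(v+.5)/3-.5] for u,v in L]
def show(n,P):
    print(n,np.round(P[:,:2],4).tolist())
    d=np.diff(P[:,:2],axis=0);print('  len',np.linalg.norm(d,axis=1).round(4),'ang',np.degrees(np.arctan2(d[:,1],d[:,0])).round(2))
show('near NL NR',cast(c,f([(37,448),(560,517)]),.01))
show('railtopfar',cast(c,f([(87,57),(604,112)]),.028))
show('railtopnear',cast(c,f([(138,83),(597,133)]),.028))
T=cast(c,f([(385,388),(542,408),(535,470),(380,450)]),.16);show('tall FL FR NR NL',T);print(T.mean(0))
S=cast(c,f([(84,365),(237,368),(235,426),(83,415)]),.105);show('short',S);print(S.mean(0))
# scene
T=cast(s,g([(303,43),(368,105),(398,97),(336,37)]),.16);show('tall scene FR FL NL NR',T);print(T.mean(0))
show('tall foot far L (scene)',cast(s,g([(350,270),(384,262)]),.01))
S=cast(s,g([(412,249),(492,328),(533,316),(450,240)]),.105);show('short scene FR FL NL NR',S);print(S.mean(0))
show('oil base',cast(s,g([(170,378)]*2),.01))
show('short FL foot',cast(s,g([(484,435)]*2),.01))
E
```

```text
near NL NR [[0.4621, 0.2024], [0.4109, -0.1464]]
  len [0.3526] ang [-98.35]
railtopfar [[0.7278, 0.1669], [0.6814, -0.1849]]
  len [0.3549] ang [-97.51]
railtopnear [[0.7087, 0.1318], [0.667, -0.1795]]
  len [0.3141] ang [-97.63]
tall FL FR NR NL [[0.4878, -0.0269], [0.4746, -0.1177], [0.439, -0.1122], [0.4519, -0.0231]]
  len [0.0917 0.036  0.09  ] ang [-98.26 171.3   81.75]
[ 0.46332347 -0.0700009   0.16      ]
short [[0.5091, 0.1571], [0.5056, 0.0621], [0.4699, 0.0638], [0.4782, 0.1576]]
  len [0.0951 0.0357 0.0943] ang [-92.13 177.38  84.93]
[0.49070571 0.1101681  0.105     ]
tall scene FR FL NL NR [[0.473, -0.116], [0.4798, -0.0237], [0.4568, -0.0206], [0.4482, -0.1099]]
  len [0.0925 0.0232 0.0897] ang [ 85.78 172.31 -95.51]
[ 0.4644338  -0.06752305  0.16      ]
tall foot far L (scene) [[0.4857, -0.0317], [0.4589, -0.0255]]
  len [0.0275] ang [166.96]
short scene FR FL NL NR [[0.5046, 0.0652], [0.5088, 0.1545], [0.4804, 0.1597], [0.4778, 0.0713]]
  len [0.0894 0.0289 0.0884] ang [ 87.29 169.63 -91.67]
[0.49288786 0.11265007 0.105     ]
oil base [[0.6547, -0.0037], [0.6547, -0.0037]]
  len [0.] ang [0.]
short FL foot [[0.5069, 0.1559], [0.5069, 0.1559]]
  len [0.] ang [0.]
```

Emit:
arm_command(series=[24.6,-25.2,-1,0,0,25.3,0.5,24.6,-25.2,-1,0,0,25.3,0.5,24.6,-25.2,-1,0,0,25.3,0.5,24.6,-25.2,-1,0,0,25.3,0.5,24.6,-25.2,-1,0,0,25.3,0.5,24.6,-25.2,-1,0,0,25.3,0.5,24.6,-25.2,-1,0,0,25.3,0.5,24.6,-25.2,-1,0,0,25.3,0.5,24.6,-25.2,-1,0,0,25.3,0.5,24.6,-25.2,-1,0,0,25.3,0.5], force=20)

```text
time: 1.03
eef_pos: [0.362, -0.3273, 0.2115]
tcp_rot: [0.998, -0.067, 0.0, -0.0]
contact_force: [-0.0, -0.7, 0.1]
opening: 0.501
finger_force: 0.0
```

```bash
cat > go.py <<'E'
import sys
from h import *
def to(x,y,z,yaw):
    s=telemetry.get_state(); q=R.from_quat(s['tcp_rot']); D=R.from_matrix(np.c_[[np.cos(yaw),np.sin(yaw),0],[np.sin(yaw),-np.cos(yaw),0],[0,0,-1]])
    print('cm',(q.inv().apply(np.array([x,y,z])-s['eef_pos'])*100).round(2),'deg',np.degrees((q.inv()*D).as_rotvec()).round(2),'pos',np.round(s['eef_pos'],4),'F',np.round(s['contact_force'],1),'t',s['time'],s['opening'],'toolx yaw',np.degrees(np.arctan2(*q.as_matrix()[1::-1,0])))
if __name__=='__main__': to(*map(float,sys.argv[1:]))
E
python3 go.py .423 -.063 .2 -.14
```

```text
cm [  2.48 -27.01   1.18] deg [-0.05 -0.04  0.28] pos [ 0.362  -0.3273  0.2115] F [-0.  -0.7  0.1] t 1.0333 0.5008801875506521 toolx yaw -7.738035729654126
```

Emit:
arm_command(series=[2.4,-27,0.8,0,0,0.3,0.5,2.4,-27,0.8,0,0,0.3,0.5,2.4,-27,0.8,0,0,0.3,0.5,2.4,-27,0.8,0,0,0.3,0.5,2.4,-27,0.8,0,0,0.3,0.5,2.4,-27,0.8,0,0,0.3,0.5,2.4,-27,0.8,0,0,0.3,0.5,2.4,-27,0.8,0,0,0.3,0.5,2.4,-27,0.8,0,0,0.3,0.5])

```text
time: 1.78
eef_pos: [0.4222, -0.0665, 0.2034]
tcp_rot: [0.997, -0.071, -0.0, 0.0]
contact_force: [-0.6, -0.6, 0.0]
opening: 0.503
finger_force: 0.0
```

```bash
python3 go.py .423 -.063 .145 -.14; python3 - <<'E'
from h import *
a=cam('scene')['color'][60:260,220:425]
b=cam('top')['color'][180:290,300:440]
a=cv2.resize(a,(400,400));b=cv2.resize(b,(400,314),interpolation=cv2.INTER_CUBIC)
b=cv2.copyMakeBorder(b,0,86,0,0,0)
cv2.imwrite('pics/pre.png',np.hstack([a,b]))
E
```

```text
cm [ 0.03 -0.37  5.84] deg [ 0.04  0.   -0.16] pos [ 0.4222 -0.0665  0.2034] F [-0.6 -0.6  0. ] t 1.7833 0.5028400668828622 toolx yaw -8.179091355752673
```

View pics/pre.png

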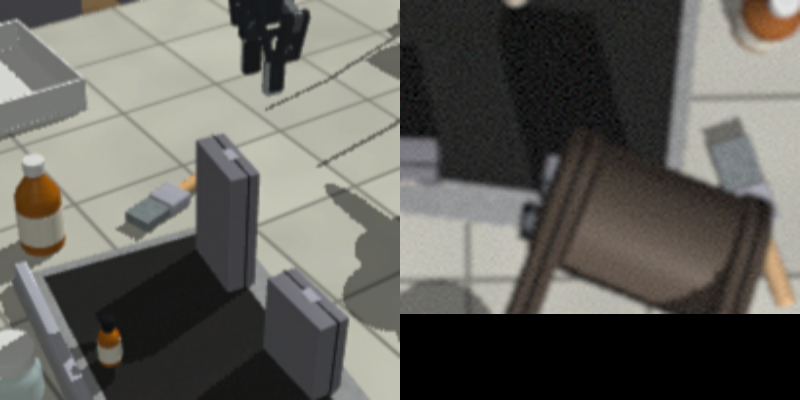

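Emit:
arm_command(series=[-0.6,-0.2,1.5,0,0,0,0.5,-0.6,-0.2,3,0,0,0,0.5,-0.6,-0.2,4.5,0,0,0,0.5,-0.6,-0.2,5.8,0,0,0,0.5,-0.6,-0.2,5.8,0,0,0,0.5])

```text
time: 2.3
eef_pos: [0.4143, -0.0647, 0.1426]
tcp_rot: [0.997, -0.074, -0.003, -0.001]
contact_force: [-0.6, 0.4, -1.0]
opening: 0.501
finger_force: 0.0
```

```bash
python3 go.py .423 -.063 .145 -.14; python3 - <<'E'
from h import *
a=cam('scene')
print(proj(a,[telemetry.get_state()['eef_pos'],[.4635,-.069,.16]]))
a=a['color'][80:230,260:410]
cv2.imwrite('pics/pre2.png',cv2.resize(a,(600,600),interpolation=cv2.INTER_CUBIC))
E
```

```text
cm [ 0.83 -0.3  -0.25] deg [-0.06  0.32 -0.45] pos [ 0.4143 -0.0647  0.1426] F [-0.6  0.4 -1. ] t 2.3 0.5008676911925576 toolx yaw -8.470694409435618
[[355.65817241 138.03680122]
 [336.41576459 137.41089026]]
```

View pics/pre2.png

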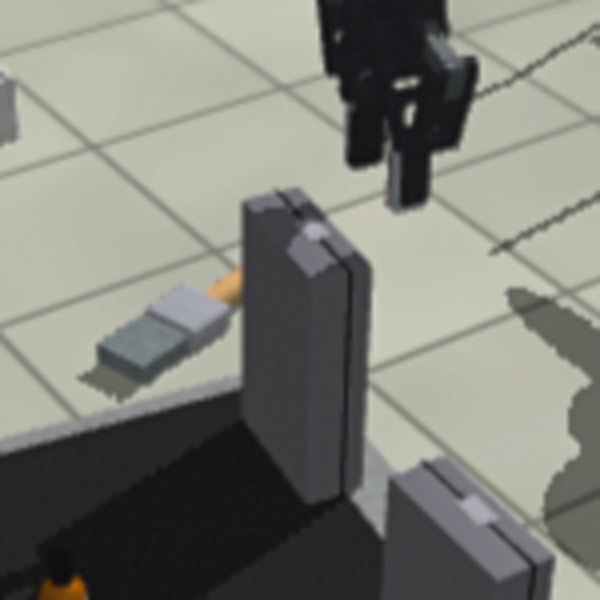

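The fingers are behind the box. Their tips show at (365,165) and (408,208) in the crop, higher than the projected TCP, so I'll check the true tip height.

```bash
python3 - <<'E'
from h import *
a=cam('scene');s=telemetry.get_state();print(s['eef_pos'],s['time'])
q=R.from_quat(s['tcp_rot'])
for r in (0,.006,.013,.02): print(r,((proj(a,[s['eef_pos']+q.apply([x,y,-r]) for y in(-.028,.028) for x in (-.011,.011)])-[260,80])*4).round())
i=a['color'][80:230,260:410].max(2)<60
print((np.argwhere(i[:60,75:125]).max(0)*4), np.where(i[:60].any(1))[0].max()*4)
E
```

```text
[ 0.41612628 -0.06500406  0.14533383] 2.4
0 [[424. 251.]
 [387. 261.]
 [375. 202.]
 [340. 210.]]
0.006 [[424. 242.]
 [388. 251.]
 [376. 192.]
 [340. 201.]]
0.013 [[425. 231.]
 [388. 240.]
 [376. 181.]
 [341. 190.]]
0.02 [[426. 219.]
 [389. 229.]
 [377. 170.]
 [341. 179.]]
[216 172] 216
```

Emit:
arm_command(series=[0,-0.3,0.9,0,0,0,0.5,0,-0.3,1.7,0,0,0,0.5,0.5,-0.3,1.7,0,0,0,0.5,1,-0.3,1.7,0,0,0,0.5,1.5,-0.3,1.7,0,0,0,0.5,1.9,-0.3,1.7,0,0,0,0.5,2.3,-0.3,1.7,0,0,0,0.5,2.7,-0.3,1.7,0,0,0,0.5,3,-0.3,1.7,0,0,0,0.5,3,-0.3,1.7,0,0,0,0.5])

```text
time: 3.23
eef_pos: [0.4471, -0.0654, 0.1286]
tcp_rot: [0.997, -0.072, 0.0, 0.0]
contact_force: [0.2, -0.3, 0.6]
opening: 0.499
finger_force: 0.0
```

```bash
python3 go.py .446 -.063 .145 -.14; python3 - <<'E'
from h import *
a=cam('scene')['color'][80:230,260:410]
cv2.imwrite('pics/lean.png',cv2.resize(a,(600,600),interpolation=cv2.INTER_CUBIC))
E
```

```text
cm [-0.15 -0.22 -1.64] deg [ 0.   -0.02 -0.28] pos [ 0.4471 -0.0654  0.1286] F [ 0.2 -0.3  0.6] t 3.2333 0.4992837733399408 toolx yaw -8.300330473649643
```

View pics/lean.png

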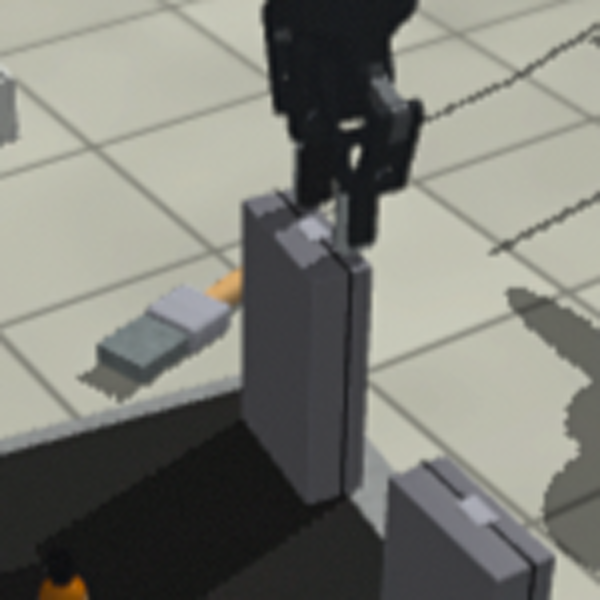

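Emit:
arm_command(series=[-1.5,-0.2,0,0,0,0,0.5,-3,-0.2,0,0,0,0,0.5,-3,-0.2,1.3,0,0,0,0.5,-3,-0.2,2.6,0,0,0,0.5,-3,-0.2,2.6,0,0,0,0.5,-3,-0.2,2.6,0,0,0,0.5,-3,-0.2,2.6,0,0,0,0.5])

```text
time: 3.87
eef_pos: [0.4174, -0.0591, 0.103]
tcp_rot: [0.997, -0.072, 0.0, 0.0]
contact_force: [0.9, 0.3, -0.1]
opening: 0.498
finger_force: 0.0
```

```bash
python3 - <<'E'
from h import *
b=cam('scene');s=telemetry.get_state();print(s['eef_pos'],s['tcp_rot'],s['contact_force'])
u=[.139,.99];
# ray/line: previous pictures' visible tips vs reported tcp
print(((proj(b,[[.4455-.139*0+.0063*k,-.0665+.045*k,.16] for k in(-1,1)])-[260,80])*4).round(),'near top edge')
a=b['color'][80:230,260:410].copy()
a=cv2.resize(a,(600,600),interpolation=cv2.INTER_CUBIC)
q=R.from_quat(s['tcp_rot'])
for r in(0,.013,.03):
    for y in(-.028,0,.028):
        p=(proj(b,s['eef_pos']+q.apply([0,y,-r]))[0]-[260,80])*4+1.5
        cv2.circle(a,tuple(int(v) for v in p),3,((0,0,255),(0,255,0),(255,0,0))[[0,.013,.03].index(r)],-1)
cv2.imwrite('pics/lean2.png',a)
E
```

```text
[ 0.41767592 -0.05915171  0.10324021] [ 9.97375937e-01 -7.23937983e-02  5.82320009e-04  1.98242527e-04] [ 0.54405175 -0.65683921  0.51246221]
[[299. 182.]
 [376. 264.]] near top edge
```

View pics/lean2.png

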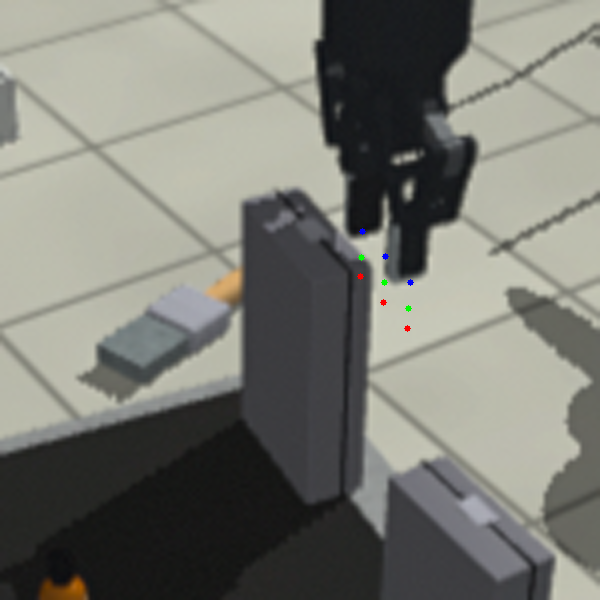

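Tips at (363,235) and (405,280) lie about 30 mm above the nominal TCP (blue dots), i.e. at z≈0.133. That is a good height to push.

Emit:
arm_command(series=[0.5,0.3,0,0,0,0,0.5,1,0.3,0,0,0,0,0.5,1.4,0.3,0,0,0,0,0.5,1.8,0.3,0,0,0,0,0.5,2.1,0.3,0,0,0,0,0.5,2.4,0.3,0,0,0,0,0.5,2.7,0.3,0,0,0,0,0.5,3,0.3,0,0,0,0,0.5,3.3,0.3,0,0,0,0,0.5,3.6,0.3,0,0,0,0,0.5])

```text
time: 4.75
eef_pos: [0.4526, -0.0671, 0.1024]
tcp_rot: [0.997, -0.072, 0.0, -0.0]
contact_force: [-0.1, 0.2, 0.5]
opening: 0.499
finger_force: 0.1
```

```bash
python3 - <<'E'
from h import *
b=cam('scene');s=telemetry.get_state();print(s['eef_pos'],s['tcp_rot'],s['contact_force'])
cv2.imwrite('pics/push1.png',cv2.resize(b['color'][80:230,260:410],(600,600),interpolation=cv2.INTER_CUBIC))
E
```

```text
[ 0.45313478 -0.06728481  0.1025632 ] [ 9.97371349e-01 -7.24581242e-02  4.55552984e-04  6.27139825e-05] [ 0.03078035 -1.16708728  0.00945521]
```

View pics/push1.png

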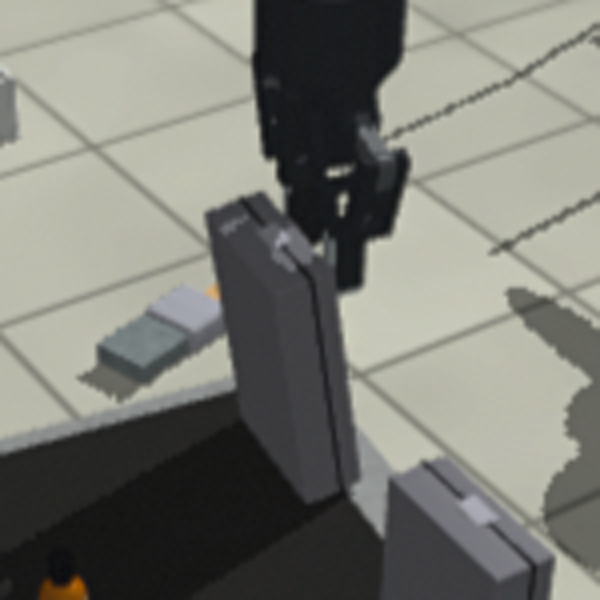

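The box is leaning about 8° with its foot edge in place, so I continue.

Emit:
arm_command(series=[0.4,0,0,0,0,0,0.5,0.8,0,0,0,0,0,0.5,1.2,0,0,0,0,0,0.5,1.6,0,0,0,0,0,0.5,2,0,0,0,0,0,0.5,2.2,0,0,0,0,0,0.5,2.2,0,0,0,0,0,0.5,2.2,0,0,0,0,0,0.5,2.2,0,0,0,0,0,0.5,2.2,0,0,0,0,0,0.5])

```text
time: 5.63
eef_pos: [0.4738, -0.0702, 0.1024]
tcp_rot: [0.997, -0.072, -0.0, -0.0]
contact_force: [0.3, -0.1, -0.4]
opening: 0.496
finger_force: 0.0
```

```bash
cat > seg.py <<'E'
from h import *
def show(n=''):
    for nm,(x0,x1,y0,y1) in (('top',(300,420,150,280)),):
        c=cam(nm,'t%s.png'%n); s=telemetry.get_state()
        i=c['color'].astype(int)
        # poly: expected fallen box lid in the tray lane; sample brightness along lane centre line at z=.046
        o=np.array([.694,-.008]); ex=np.array([.990,-.139]); ey=np.array([.139,.990])
        for y in(-.12,-.10,-.08,-.06):
            xs=np.arange(-.26,.01,.005); P=[np.r_[o+ex*x+ey*y,.046] for x in xs]
            uv=proj(c,P).round().astype(int)
            print(y,' '.join(str(i[v,u].max()) for u,v in uv))
if __name__=='__main__':
    import sys; show(sys.argv[1]); s=telemetry.get_state();print(s['eef_pos'],s['contact_force'])
E
python3 seg.py a
```

```text
-0.12 55 90 143 146 133 63 43 51 46 49 49 66 91 120 113 111 97 99 90 81 77 75 71 65 60 49 43 104 201 190 197 202 209 216 191 201 169 125 129 122 127 127 131 121 87 20 23 68 94 129 160 183 183 131
-0.1 47 54 94 146 135 73 54 47 49 50 51 44 50 90 112 110 106 97 97 86 84 81 76 69 66 59 51 44 143 220 223 221 219 222 223 224 181 137 123 122 126 125 122 129 87 21 30 76 85 101 151 182 182 137
-0.08 65 63 65 118 153 150 115 42 49 50 48 44 46 55 88 110 109 105 97 89 80 80 72 66 73 66 82 75 76 79 106 129 127 129 129 132 126 85 73 74 79 79 85 89 61 28 31 72 85 97 145 125 124 112
-0.06 77 75 74 90 145 153 119 44 54 50 57 64 64 63 65 70 70 67 46 48 48 53 50 49 59 59 67 57 54 50 70 107 127 132 124 123 122 92 76 77 75 74 73 73 56 16 29 72 83 85 97 102 106 102
[ 0.47387284 -0.07023578  0.10238435] [-0.49242573 -0.58447936  0.05974658]
```

Emit:
arm_command(series=[-1.5,0,0,0,0,0,0.5,-3,0,0,0,0,0,0.5,-3,0,2,0,0,0,0.5,-3,0,4,0,0,0,0.5,-3,0,6,0,0,0,0.5,-3,0,8,0,0,0,0.5,-3,0,8.2,0,0,0,0.5,-3,0,8.2,0,0,0,0.5,-3,0,8.2,0,0,0,0.5])

```text
time: 6.43
eef_pos: [0.4449, -0.0662, 0.0212]
tcp_rot: [0.997, -0.072, 0.0, 0.0]
contact_force: [1.1, 1.0, 0.5]
opening: 0.501
finger_force: 0.0
```

```bash
python3 seg.py b; python3 - <<'E'
from h import *
b=cam('scene');s=telemetry.get_state()
a=cv2.resize(b['color'][100:250,240:390],(600,600),interpolation=cv2.INTER_CUBIC)
q=R.from_quat(s['tcp_rot'])
for k,r in enumerate((0,.013,.03)):
    for y in(-.028,.028):
        p=(proj(b,s['eef_pos']+q.apply([0,y,-r]))[0]-[240,100])*4+1.5
        cv2.circle(a,tuple(int(v) for v in p),3,((0,0,255),(0,255,0),(255,0,0))[k],-1)
cv2.imwrite('pics/low.png',a)
E
```

```text
-0.12 53 49 45 45 52 59 63 81 87 76 77 68 68 62 46 47 48 77 79 80 87 84 86 111 129 123 118 124 159 189 197 199 204 212 189 198 166 126 128 124 126 123 125 122 86 23 23 68 90 124 156 178 181 142
-0.1 45 50 46 44 54 49 53 56 75 88 80 78 76 61 55 54 39 57 75 88 115 125 124 162 163 131 129 147 212 221 217 219 221 219 219 223 184 138 125 126 124 123 124 126 85 21 24 76 85 100 155 178 179 140
-0.08 51 42 45 45 49 49 55 56 58 75 82 81 76 68 67 58 50 42 59 71 76 74 74 111 127 127 124 123 131 125 125 171 184 183 207 228 218 137 121 120 123 123 129 127 85 24 31 73 84 99 159 186 181 134
-0.06 65 40 46 55 60 53 56 56 53 54 57 45 46 44 41 39 42 51 41 45 45 74 79 77 77 73 78 70 76 72 77 72 75 75 76 72 72 70 69 72 75 84 99 112 64 19 31 72 81 96 155 159 170 162
[ 0.44546266 -0.06633653  0.02173137] [ 0.38353914 -0.55537106  0.11501905]
```

View pics/low.png

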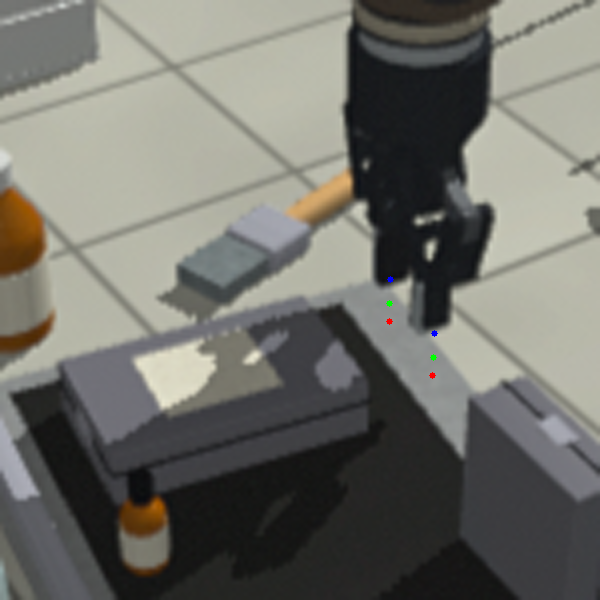

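The box lies flat with its lid up, roughly square, about 38 mm short of the rail. The tips at (385,280) and (430,328) are at z≈0.05, so I lower them with a guard.

Emit:
arm_command(series=[0,0,0.6,0,0,0,0.5,0,0,1.2,0,0,0,0.5,0,0,1.7,0,0,0,0.5,0,0,2.2,0,0,0,0.5,0,0,2.5,0,0,0,0.5,0,0,2.5,0,0,0,0.5])

```text
time: 7.03
eef_pos: [0.4435, -0.0656, -0.0056]
tcp_rot: [0.997, -0.072, -0.001, -0.0]
contact_force: [0.2, 0.1, -0.3]
opening: 0.499
finger_force: 0.0
```

Emit:
arm_command(series=[0.7,0,0,0,0,0,0.5,1.4,0,0,0,0,0,0.5,2.1,0,0,0,0,0,0.5,2.8,0,0,0,0,0,0.5,3.3,0,0,0,0,0,0.5,3.8,0,0,0,0,0,0.5,4.2,0,0,0,0,0,0.5,4.6,0,0,0,0,0,0.5,5,0,0,0,0,0,0.5,5,0,0,0,0,0,0.5])

```text
time: 7.87
eef_pos: [0.4946, -0.0733, -0.0046]
tcp_rot: [0.997, -0.072, 0.001, 0.0]
contact_force: [-0.2, 0.1, 0.6]
opening: 0.498
finger_force: 0.0
```

```bash
python3 seg.py c
```

```text
-0.12 53 50 57 50 58 46 37 43 46 48 48 44 48 51 47 45 54 50 60 57 59 75 71 75 67 67 52 48 63 106 113 111 119 176 179 197 202 206 216 189 129 125 125 127 125 126 122 75 81 86 112 178 182 137
-0.1 50 49 44 42 50 47 37 32 42 43 44 47 44 48 47 51 56 53 53 58 57 54 53 77 72 65 58 49 47 99 121 125 121 136 175 221 222 221 225 197 130 126 125 128 128 122 121 78 82 86 109 177 183 141
-0.08 44 45 45 49 43 47 29 37 52 47 47 50 45 45 50 49 47 50 56 56 60 57 50 47 54 70 66 62 44 45 81 125 125 126 128 127 128 129 127 103 80 83 97 101 112 127 119 84 83 84 112 180 184 138
-0.06 46 43 43 45 40 34 41 46 52 48 50 53 47 43 45 47 49 47 56 51 57 58 53 56 47 47 41 45 38 39 43 36 67 79 74 76 78 76 79 77 74 75 71 75 74 76 67 80 82 84 94 112 116 99
[ 0.49463341 -0.07333559 -0.00454926] [-0.58015823 -0.29404367  0.14214663]
```

Emit:
arm_command(series=[0.4,0,0,0,0,0,0.5,0.8,0,0,0,0,0,0.5,1.2,0,0,0,0,0,0.5,1.5,0,0,0,0,0,0.5,1.8,0,0,0,0,0,0.5,2,0,0,0,0,0,0.5,2.2,0,0,0,0,0,0.5])

```text
time: 8.5
eef_pos: [0.5158, -0.0763, -0.0047]
tcp_rot: [0.997, -0.072, -0.0, -0.0]
contact_force: [-1.9, 0.0, -0.4]
opening: 0.502
finger_force: 0.9
```

```bash
python3 seg.py d
```

```text
-0.12 55 51 49 51 52 51 51 46 49 49 59 50 44 47 50 50 46 52 45 54 48 56 51 53 56 57 56 70 73 72 59 64 50 47 85 114 117 150 191 215 196 203 209 179 144 123 124 125 125 123 127 115 103 100
-0.1 49 42 47 57 53 48 41 51 49 44 46 51 41 39 48 50 42 41 47 52 46 49 50 58 54 59 56 52 72 78 75 69 57 46 58 113 124 126 175 215 223 223 226 218 143 122 124 128 126 127 126 106 105 97
-0.08 49 51 51 50 56 48 52 46 48 50 48 41 32 33 45 41 45 53 42 52 49 49 45 50 52 56 61 54 42 53 76 74 65 55 44 76 109 129 128 125 127 125 124 123 86 87 103 108 117 123 125 111 103 99
-0.06 47 42 43 48 45 46 40 43 42 53 36 27 35 47 42 44 51 50 54 44 50 46 47 54 61 61 56 57 52 44 47 41 37 41 39 42 41 43 74 74 76 71 78 74 74 78 73 73 76 73 71 94 105 100
[ 0.51620609 -0.07647074 -0.00453172] [-1.26318112 -0.03181697 -0.8211455 ]
```

Emit:
arm_command(series=[0.2,0,0,0,0,0,0.5,0.4,0,0,0,0,0,0.5,0.5,0,0,0,0,0,0.5,0.5,0,0,0,0,0,0.5])

```text
time: 8.88
eef_pos: [0.5181, -0.0766, -0.0048]
tcp_rot: [0.997, -0.072, -0.004, -0.0]
contact_force: [-9.9, 0.7, 5.9]
opening: 0.498
finger_force: 4.4
```

Emit:
arm_command(series=[0.3,0,0,0,0,0,0.5,0.5,0,0,0,0,0,0.5,0.7,0,0,0,0,0,0.5,0.7,0,0,0,0,0,0.5])

```text
time: 9.22
eef_pos: [0.5173, -0.0759, -0.0066]
tcp_rot: [0.997, -0.072, -0.013, -0.002]
contact_force: [-25.2, 1.1, 15.7]
opening: 0.499
finger_force: 12.7
```

```bash
python3 seg.py e | tail -1
```

```text
[ 0.51735393 -0.07592019 -0.00658975] [-25.58120624   1.91879001  16.73734968]
```

Emit:
arm_command(series=[-0.5,0,0,0,0,0,0.5,-1.5,0,0,0,0,0,0.5,-4,0,0,0,0,0,0.5,-4,0,-3,0,0,0,0.5,-4,0,-7,0,0,0,0.5,-4,0,-11,0,0,0,0.5,-4,0,-15,0,0,0,0.5,-4,0,-15,0,0,0,0.5,-4,0,-15,0,0,0,0.5])

```text
time: 10.02
eef_pos: [0.4911, -0.0734, 0.1498]
tcp_rot: [0.997, -0.072, 0.005, 0.001]
contact_force: [-0.1, 0.1, 0.4]
opening: 0.5
finger_force: 0.0
```

```bash
python3 - <<'E'
from h import *
s=telemetry.get_state();print(s['eef_pos'],s['contact_force'],s['time'])
cam('top','f_top.png');c=cam('scene')
i=cv2.resize(c['color'][110:320,200:430],None,fx=2.6,fy=2.6,interpolation=cv2.INTER_CUBIC)
cv2.imwrite('pics/fin.png',i)
E
```

```text
[ 0.49109341 -0.0733609   0.14984451] [-0.08271465  0.05247781  0.42859332] 10.0167
```

```bash
python3 - <<'E'
from h import *
# profile across the box top end at finer steps in both views, z=.046 (lid far edge) 
o=np.array([.694,-.008]); ex=np.array([.990,-.139]); ey=np.array([.139,.990])
for nm in('top','scene'):
    c=cam(nm); i=c['color'].max(2).astype(np.float32)
    for y in(-.13,-.115,-.10,-.085,-.07,-.055):
        xs=np.arange(-.03,.022,.002); uv=proj(c,[np.r_[o+ex*x+ey*y,.046] for x in xs]).astype(np.float32)
        v=cv2.remap(i,uv[:,:1],uv[:,1:],cv2.INTER_LINEAR).ravel().astype(int); print(nm,y,*v)
    a=c['color']; h=telemetry.get_state()
E
```

```text
top -0.13 127 127 128 125 125 125 124 123 123 125 126 121 116 111 107 106 105 106 98 95 98 107 106 105 107 105
top -0.115 124 125 127 126 124 122 124 127 128 125 126 126 122 114 106 102 105 101 95 92 95 97 98 98 99 100
top -0.1 126 126 126 125 125 125 124 123 122 124 127 127 122 115 107 104 102 100 98 102 106 109 106 108 109 107
top -0.085 126 126 126 126 124 124 125 126 125 124 124 123 117 108 105 104 103 100 100 100 101 107 110 110 105 99
top -0.07 100 94 90 82 75 71 71 73 74 74 76 77 78 85 91 97 101 101 100 100 103 105 106 106 100 91
top -0.055 69 73 76 77 74 75 77 74 73 73 73 70 78 86 94 98 99 100 102 102 106 111 108 97 87 83
scene -0.13 117 117 116 116 117 117 117 117 117 117 117 117 118 105 81 115 161 185 180 173 170 171 165 118 92 84
scene -0.115 117 117 117 117 117 118 118 117 117 117 117 118 118 107 76 57 78 109 118 132 153 167 165 119 93 84
scene -0.1 117 117 117 117 118 118 117 117 117 117 117 117 118 107 78 56 56 82 96 96 95 95 95 93 91 85
scene -0.085 117 118 118 117 117 118 117 117 117 117 118 118 119 109 83 73 87 91 95 96 95 94 96 93 89 85
scene -0.07 97 84 70 64 64 65 66 65 64 64 65 65 64 65 64 63 79 90 95 96 95 95 95 94 90 84
scene -0.055 66 66 65 66 66 66 65 66 66 66 65 66 65 66 64 58 52 76 94 96 95 95 95 94 90 86
```

```bash
python3 - <<'E'
from h import *
a=cv2.imread('pics/scene0.png');b=cam('scene')['color']
for n,(x0,x1,y0,y1) in dict(short=(355,400,190,262),oil=(268,284,218,246)).items(): print(n,np.median(cv2.absdiff(a,b)[y0:y1,x0:x1]))
print(ctrl.sign_off())
E
```

```text
short 4.0
oil 5.0
the job is handed in; nothing more can be done
None
```

The tall slide box now lies flat, lid up, with its top end square against the rail, and the job is handed in. Pushing met a firm stop at about 25 N, image checks showed the end square, and the short box and dropper bottle look unmoved. The verdict itself was not shown to me.

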